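# Load a bare wooden rod into the finishing stand

### The arm

A 6-joint arm with a two-finger parallel gripper is mounted at the origin on the work surface. World frame = base frame: x ahead of the robot, y to its left, z up, the work surface at z = 0. Lengths are in m, angles in rad, forces in N, time in s.
With the tool pointing down it reaches from about 0.35 to 0.975 m from the base axis. Payload 4.9 kg.
Tool frame: the origin (TCP) lies at the centre of the arm's flange, where the gripper is bolted on; the fingertips stand 173 mm ahead of it and the grasp point (between the pads) lies 155 mm ahead of it (ctrl.finger_overhang is the distance from the TCP to the fingertips, in m); z points along the fingers, y is the direction in which the jaws open and shut (so a half turn about z gives the same grasp; the last joint's range is limited). The gripper opens to 85 mm and grips with 20 to 120 N. Pads are 22 mm wide; open, the fingers measure 114 mm over their backs; the gripper's body (76 mm by 85 mm) begins 54 mm behind the grasp point. The pads swing forward as they close: fully open they stand 13 mm farther back than shut.
Start: joints at [1.14, 0.053, 1.613, -0, 1.476, -0.119], TCP at [0.192, 0.595, 0.405] pointing down, gripper open.
Joint ranges: [-3.01, 3.01], [-1.01, 2.22], [0.06, 2.58], [-1.02, 4.17], [0.09, 2.62], [-3.14, 3.14]. Speed limits (rad/s): [2.57, 2.57, 3.14, 3.14, 3.14, 3.14].

### API

Orientations are given as a rotation vector (axis times angle).
In Python, from station import ctrl, eyes, spotter gives the robot as it stands.
- The arm moves only by the shell command python3 -m crank 'ROWS' [FORCE]. ROWS is JSON, a list of rows, each a list of 7 numbers: the turn, a rotation vector about the tool's x, y, z in rad, then the shift along the tool's x, y, z in mm, then the closure, from -1 (fully open) to 1 (shut). A call has 1 to 8 rows; each row shifts and turns the pose as measured when the row begins, along the tool's axes as they then stand; what a row does not reach is not made up. A row lasts 1/12 s, in which the tool goes at most 41.7 mm and 7.16 degrees, less where a joint would pass 70% of its speed; a pose out of reach is approached as far as the arm can. A call is refused whole if a number of a shift passes 41.7 or a number of a turn 0.125, either way. A call with a gripper value outside its range is refused whole. The fingers move at their own pace and stop on an object; FORCE is the grip in N (left out, the last holds). Time passes only in rows, so rows that do not move let the fingers close. It gives the time, the measured TCP pose, the force and the opening at its end, in the units of the state.
- ctrl.get_obs(): the state, without advancing time (a new reading comes with each control period).
- eyes.get_image(name): name is "scene" or "top"; returns a dict with "image" (420x560x3 uint8, red, green, blue), "vertical_fov" (degrees; the focal length in pixels is half the picture's height over the tangent of half this angle, whatever the lens; pixels are square), "cx", "cy" (the principal point, pixels), "rvec" (rotation vector, rad) and "tvec" (3), from world to camera coordinates, as OpenCV has them. Camera axes: x right, y down, z forward; pixel columns grow to the right and rows downward; lengths in m; the calibration is good to about 2 mm. A picture is of the moment at which its call begins. There is no depth.
- ctrl.finish_job(): hands the job in, once; it reports no verdict.
Trained networks look in a picture, given as the dict that the camera call returned (one of the last four; its "shot" number tells which), for a name from the list of things; names that differ only in an ending like _2 or _b are one class to them, and where a whole thing is asked for, a point or a joint stands for the part that bears it (a point fixed in the world has none). Each returns a list of dicts, best first, with "confidence" (0 to 1); they miss things now and then, are a little off and sometimes report something else, mostly with a low value. They report only what shows in the picture. A call takes as long as a camera call. They do not tell look-alikes from the thing itself.
- spotter.look_for(query, picture): "centre" ([x, y, z] in m, in world coordinates, good to about 4 mm: the middle of the surface that is visible of it).
- spotter.outline_of(query, picture): "region" (420x560 bool, what is visible of it).
- spotter.mark_of(query, picture): "centre" ([x, y, z] in m, in world coordinates, good to about 4 mm: a listed point, or the origin of a listed thing).
The state is a dict: "t": time; "q": joint angles; "dq": joint speeds; "effort": joint torques, N m; "tool_pos": TCP position; "tool_rot": TCP orientation; "contact_force": force on the tool from outside, world axes, zero at the start; "wrist_torque": the same for the moment, N m; "opening": finger opening in m.
Only numpy, scipy, OpenCV 4.12 (cv2) and the standard library are available. Lean on these libraries where they do the work, as an engineer would, in place of code of your own. Each camera call takes 0.05 s, during which the arm holds its last target.

### The job

Take the bare, pale wooden rod from the rack and lay it in the two V rests of the green finishing stand, between the two brass cups. Then slide the tailstock towards it by its red handle until the rod is pushed fully home in both cups, and let go.

Things in the scene. Friction and masses are not known exactly. Their poses are not given: they have to be found in the camera images.
- blank_center (a point): Centre of the bare pale wooden rod, 28 mm in diameter, 160 mm long, about 80 g; x along it. It starts level, centre 42 mm above the table, in one of the 3 places, 75 mm apart, of a low rack; an orange and a black rod of the same size lie in the others. The rack's rails (16 mm wide) are 52 mm either side of the rod's middle, which is free for fingers down to 10 mm above the table.
- rest_mid (a point): Point on the green stand's centre line, 85 mm up, midway between its two V rests. x runs along the line from fixed headstock to tailstock. Rests: 10 mm thick, at x = -40 and 40 mm, 59 mm wide at the top; a rod in them lies on the line. Headstock cup: mouth at x = -96 mm, floor at -110 mm. Lay the rod clear of both cups; once home its centre is at x = -30 mm. Bed top 57 mm below.
- tailstock (a joint): Slide of the tailstock in m: 0 open, growing towards the headstock, to 0.100; stops at about 0.080 with the rod home in both cups. Starts between 0 and 0.020. Friction 3 N, stays where left. From rest_mid its cup has its mouth at x = 116 mm minus this value, its floor at 130 mm minus it. Both cups: 14 mm deep, 46 mm wide inside at the mouth, 32 mm at the floor, 54 mm outside.
- tail_handle (a point): Middle of the grip of the tailstock's upright red round handle, 22 mm in diameter, 148 mm above the table. It rises 25 mm above this point; the post's top (30 by 50 mm) is 33 mm below it. It lies on the stand's centre line, at x = 151 mm minus the joint value from rest_mid; same axes.
Things that resemble listed ones, but are neither listed nor needed, are in the scene too. Leave any purple or turquoise look-alike of the part that bears blank_center alone.

How it is judged:
On the way:
1. the bare rod lies in both V rests (y of blank_center in the frame of rest_mid between -0.01 and 0.01 m and z of blank_center in the frame of rest_mid between -0.01 and 0.01 m and angle between the x axis of blank_center and the x axis of rest_mid, either way round below 0.17 rad and x of blank_center in the frame of rest_mid between -0.04 and 0.05 m and linear speed of blank below 0.05 m/s), for 0.2 s.
At the end, for the whole second after the job is handed in: The bare rod is at rest on the stand's centre line (within 10 mm sideways and in height, about 10 degrees in direction), its centre within 10 mm of its place when home in the headstock's cup, and the tailstock within 10 mm of where it stops with the rod home (0.080) (y of blank_center in the frame of rest_mid between -0.01 and 0.01 m and z of blank_center in the frame of rest_mid between -0.01 and 0.01 m and angle between the x axis of blank_center and the x axis of rest_mid, either way round below 0.17 rad and x of blank_center in the frame of rest_mid between -0.04 and -0.02 m and value of joint tailstock between 0.07 and 0.09 m and linear speed of blank below 0.02 m/s); the robot touches nothing.
It also fails if it takes over 45 s, if anything falls off the work surface, if the arm or the gripper's body presses on something with over 40 N, if the wrist force passes 120 N, or if a joint passes its speed limit or range.

## Working session

There is one attempt and no reset: what is moved stays moved. The work goes in short steps, Python scripts to look and compute and a shell command to move; the robot and the scene stay as the last step left them, time stands still between calls to the robot, and variables do not carry over. Pictures are saved under pics/ and viewed, and the job is handed in when it is done.

```bash
ls; mkdir -p pics; python3 - <<'E'
from station import ctrl, eyes, spotter
import cv2
o=ctrl.get_obs(); print({k:o[k] for k in('t','tool_pos','tool_rot','opening')})
for n in('scene','top'):
    p=eyes.get_image(n); cv2.imwrite(f'pics/{n}0.png',p['image'][:,:,::-1])
    print(n,p['vertical_fov'],p['cx'],p['cy'],p['rvec'],p['tvec'])
    for q in('blank_center','rest_mid','tailstock','tail_handle'):
        print(q,[(d['centre'],d['confidence']) for d in spotter.mark_of(q,p)])
E
```

```text
pics
{'t': 0.0, 'tool_pos': array([0.19160778, 0.59462124, 0.40345072]), 'tool_rot': array([-0.48763628, -3.10295289,  0.00314596]), 'opening': 0.0852171423344411}
scene 48.799938043036654 286.8839250827435 208.93860655755847 [ 1.05599043  2.46814834 -0.95124777] [ 0.23937086 -0.21626676  1.25925731]
blank_center [([0.4013, 0.0532, 0.0138], 0.66), ([0.5183, 0.2689, 0.0411], 0.65), ([0.2921, 0.2284, 0.0115], 0.64), ([0.5679, -0.1882, 0.0802], 0.6)]
rest_mid [([0.5705, -0.1886, 0.0792], 0.9)]Traceback (most recent call last):
  File "<stdin>", line 8, in <module>
ValueError: it knows: blank_center, rest_mid, tail_handle
```

```bash
python3 - <<'E'
from station import ctrl, eyes, spotter
import cv2
for n in('scene','top'):
    p=eyes.get_image(n); cv2.imwrite(f'pics/{n}1.png',p['image'][:,:,::-1])
    print(n,p['vertical_fov'],p['cx'],p['cy'],p['rvec'],p['tvec'])
    for q in('blank_center','rest_mid','tail_handle'):
        for d in spotter.mark_of(q,p):
            X=cv2.projectPoints(__import__('numpy').array([d['centre']]),p['rvec'],p['tvec'],__import__('numpy').array([[210/__import__('math').tan(__import__('math').radians(p['vertical_fov']/2)),0,p['cx']],[0,210/__import__('math').tan(__import__('math').radians(p['vertical_fov']/2)),p['cy']],[0,0,1]]),None)[0].ravel().round()
            print(q,d['centre'],d['confidence'],X)
E
```

```text
scene 48.799938043036654 286.8839250827435 208.93860655755847 [ 1.05599043  2.46814834 -0.95124777] [ 0.23937086 -0.21626676  1.25925731]
blank_center [0.2913, 0.2271, 0.0125] 0.93 [381. 231.]
blank_center [0.5229, 0.2696, 0.0441] 0.82 [328. 302.]
blank_center [0.4009, 0.0542, 0.012] 0.59 [288. 217.]
rest_mid [0.5726, -0.1891, 0.0832] 0.91 [152. 179.]
tail_handle [0.5799, -0.048, 0.1451] 0.64 [186. 193.]
top 46.71013404679853 279.02977028260636 219.60469950539206 [ 2.18369876 -2.16360055  0.11960424] [0.09963922 0.4609742  1.022469  ]
blank_center [0.2912, 0.2247, 0.0166] 0.85 [221. 298.]
blank_center [0.3993, 0.0569, 0.0153] 0.84 [301. 248.]
blank_center [0.5201, 0.2702, 0.0429] 0.67 [201. 190.]
rest_mid [0.5665, -0.1879, 0.0856] 0.7 [422. 166.]
tail_handle [0.5787, -0.0461, 0.1454] 0.68 [358. 153.]
```

View pics/scene1.png

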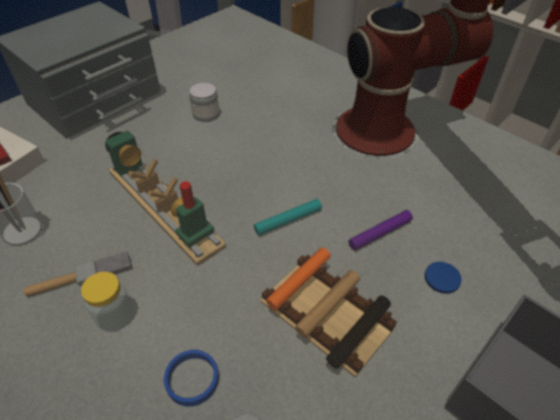

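View pics/top1.png

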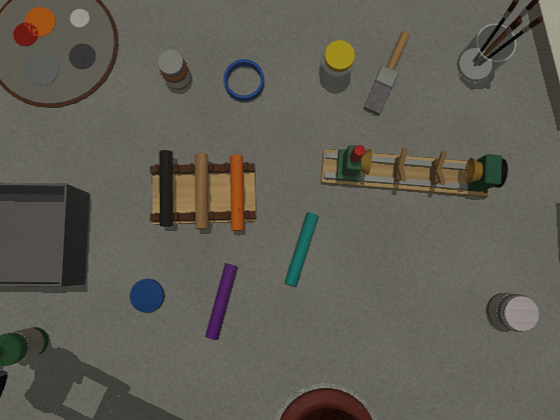

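The top view shows the bare rod in the middle of the rack, about (202,190), running nearly along world x. The orange and black rods lie either side. The stand runs from the headstock at about (488,172) to the red handle at about (357,153). The purple and turquoise rods are loose decoys. Next I'll refine the axes.

```bash
cat > h.py <<'E'
import numpy as np, cv2
from scipy.spatial.transform import Rotation as R
def K(p):
    f=210/np.tan(np.radians(p['vertical_fov']/2)); return np.array([[f,0,p['cx']],[0,f,p['cy']],[0,0,1.]])
def proj(p,X): return cv2.projectPoints(np.array(X,float).reshape(-1,1,3),np.array(p['rvec']),np.array(p['tvec']),K(p),None)[0].reshape(-1,2)
def back(p,uv,z):
    Rm=R.from_rotvec(p['rvec']).as_matrix(); c=-Rm.T@p['tvec']
    d=Rm.T@np.linalg.inv(K(p))@np.array([uv[0],uv[1],1.]); return c+d*(z-c[2])/d[2]
def crop(img,x0,x1,y0,y1,k): return cv2.resize(img[y0:y1,x0:x1,::-1],None,fx=k,fy=k,interpolation=cv2.INTER_CUBIC)
E
python3 - <<'E'
from h import *
from station import ctrl, eyes, spotter
p=eyes.get_image('top'); s=eyes.get_image('scene')
for q in('blank_center','rest_mid','tail_handle'):
  for im,pp in(('top',p),('scene',s)):
    try: ds=spotter.outline_of(q,pp)
    except Exception as e: print(q,e); continue
    for d in ds:
        m=d['region']; ys,xs=np.nonzero(m)
        rect=cv2.minAreaRect(np.c_[xs,ys].astype(np.float32)); col=pp['image'][m].mean(0).round()
        print(q,im,d['confidence'],np.round(rect[0],1),np.round(rect[1],1),round(rect[2],1),col)
        if q=='blank_center' and im=='top':
            v=np.linalg.svd(np.c_[xs,ys]-np.array([xs.mean(),ys.mean()]),full_matrices=False)[2][0]
            c=np.array([xs.mean(),ys.mean()]); a=back(p,c-30*v,.05);b=back(p,c+30*v,.05); print('   c',back(p,c,.05).round(4),'dir',np.degrees(np.arctan2(*(b-a)[1::-1])).round(1), 'yaw')
for q in('rest_mid','tail_handle'):
  for pp in(p,s):
    print(q,[(d['centre'],d['confidence']) for d in spotter.mark_of(q,pp)])
cv2.imwrite('pics/stand_top.png',crop(p['image'],310,520,130,210,3.8))
cv2.imwrite('pics/stand_scene.png',crop(s['image'],90,240,120,270,4))
print(proj(p,[0,0,0]),proj(s,[0,0,0]))
E
```

```text
blank_center top 0.86 [201.6 190.5] [75.2 14.1] 88.9 [108.  84.  54.]
   c [0.517  0.2675 0.05  ] dir -177.6 yaw
blank_center top 0.79 [221.3 301.2] [13.3 76.9] 15.1 [67. 31. 82.]
   c [0.2871 0.2214 0.05  ] dir 166.1 yaw
blank_center top 0.69 [301.4 248.5] [14.5 74.7] 18.1 [32. 92. 86.]
   c [0.397  0.0567 0.05  ] dir 162.1 yaw
blank_center scene 0.74 [327.1 302.6] [16.4 84.3] 43.9 [123.  98.  68.]
blank_center scene 0.71 [286.8 216. ] [12.8 70.6] 68.2 [ 52. 105.  98.]
blank_center scene 0.61 [379.8 229.1] [13.5 70.2] 62.4 [80. 49. 93.]
rest_mid top 0.75 [414.5 170.6] [185.5  43.9] 4.0 [89. 80. 59.]
rest_mid scene 0.73 [163.7 193.6] [159.2  51.2] 46.4 [91. 83. 65.]
tail_handle scene 0.66 [187.  212.8] [62.3 36.3] 66.5 [66. 64. 50.]
rest_mid [([0.569, -0.1877, 0.0835], 0.97)]
rest_mid [([0.5714, -0.1857, 0.0843], 0.93)]
tail_handle [([0.5832, -0.045, 0.1442], 0.89)]
tail_handle [([0.5812, -0.0423, 0.1457], 0.76)]
[[326.42219282 438.86257792]] [[374.88427811 129.43205873]]
```

View pics/stand_top.png

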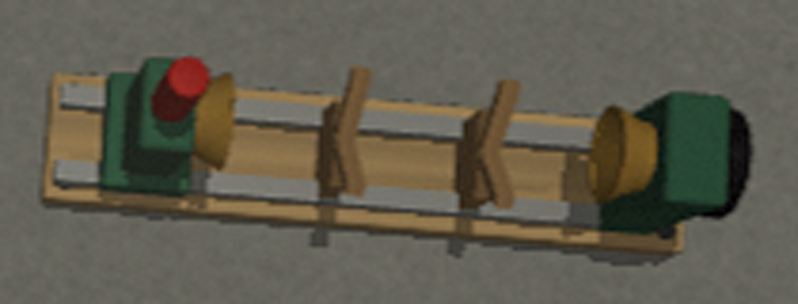

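View pics/stand_scene.png

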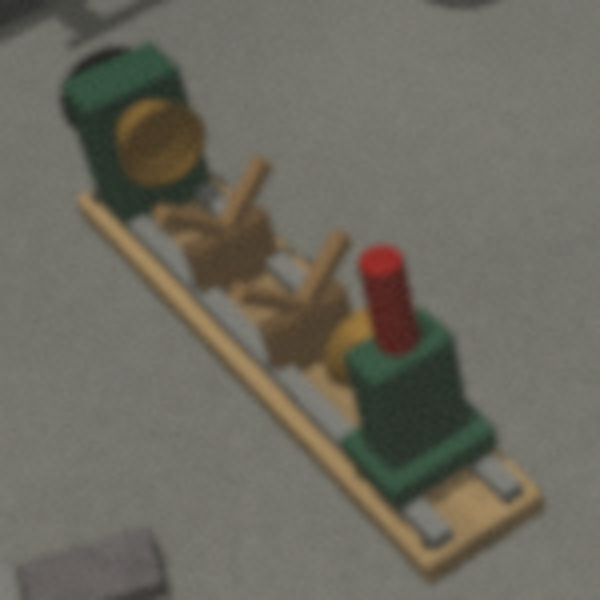

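```bash
python3 - <<'E'
from h import *
from station import eyes,ctrl
p=eyes.get_image('top')
for a,b in(((45,200),(680,248)),((55,75),(620,118))):
  A,B=[back(p,(310+u/3.8,130+v/3.8),.025) for u,v in(a,b)]
  d=A-B; print(A.round(3),B.round(3),np.degrees(np.arctan2(d[1],d[0])))
# V rest tips top z~? about .085+? ; check projections of model
th=np.radians(85.7); ex=np.array([np.cos(th),np.sin(th),0]); ey=np.array([-ex[1],ex[0],0]); m=np.array([.570,-.188,.085])
for n,x,y,z in(('rest+ tipL',40,29,15),('rest+ tipR',40,-29,15),('rest- L',-40,29,15),('rest- R',-40,-29,15),('handle top',143,0,88),('headcup mouth',-96,0,0)):
  u=proj(p,m+ex*x/1e3+ey*y/1e3+np.array([0,0,z/1e3]))[0]; print(n,((u-[310,130])*3.8).round())
o=ctrl.get_obs(); Rm=R.from_rotvec(o['tool_rot']).as_matrix(); print(Rm.round(3),o['t'])
E
```

```text
[0.541 0.012 0.025] [ 0.517 -0.35   0.025] 86.21982404262916
[0.614 0.006 0.025] [ 0.592 -0.318  0.025] 86.1965242227195
rest+ tipL [357. 173.]
rest+ tipR [363.  66.]
rest- L [507. 185.]
rest- R [512.  78.]
handle top [191.  69.]
headcup mouth [603. 146.]
[[-0.952  0.307 -0.   ]
 [ 0.307  0.952 -0.   ]
 [ 0.    -0.    -1.   ]] 1.2
```

```bash
python3 -m crank '[[0,0,0,-36,-18,0,-0.2],[0,0,0,-36,-18,0,-0.2],[0,0,0,-36,-18,0,-0.2],[0,0,0,-36,-18,0,-0.2],[0,0,0,-36,-18,0,-0.2],[0,0,0,-36,-18,0,-0.2],[0,0,-0.118,0,0,0,-0.2],[0,0,-0.118,0,0,0,-0.2]]' 40
cat >> h.py <<'E'
def go(target,yawy,ctrl):
    o=ctrl.get_obs(); Rm=R.from_rotvec(o['tool_rot']).as_matrix()
    yy=np.degrees(np.arctan2(Rm[1,1],Rm[0,1])); 
    print('t',round(o['t'],2),'pos',o['tool_pos'].round(4),'yawy',yy.round(2),'zax',Rm[:,2].round(3),'open',round(o['opening'],4),'F',np.round(o['contact_force'],1),'q',o['q'].round(2))
    d=(yawy-yy+180)%360-180
    print(' shift mm (tool now)',(Rm.T@(np.array(target)-o['tool_pos'])*1e3).round(1),' turn z',-np.radians(d).round(3))
    a=np.radians(yawy); Rt=np.c_[[np.sin(a)*-1,np.cos(a),0],[np.cos(a),np.sin(a),0],[0,0,-1]]
    print(' shift mm (after turn)',(Rt.T@(np.array(target)-o['tool_pos'])*1e3).round(1))
E
python3 -c "
from h import *; from station import ctrl
go([.518,.268,.197],92.4,ctrl)"
```

```text
t: 1.87
tool_pos: [0.3704, 0.4195, 0.4048]
tool_rot: [0.099, 3.138, 0.003]
contact_force: [-0.2, 1.1, -0.2]
opening: 0.0514
t 1.87 pos [0.3704 0.4195 0.4048] yawy 86.38 zax [ 0.002  0.002 -1.   ] open 0.0514 F [-0.2  1.1 -0.2] q [ 0.71 -0.1   1.77  0.    1.48 -0.79]
 shift mm (tool now) [-156.5 -142.3  207.8]  turn z -0.105
 shift mm (after turn) [-141.2 -157.6  207.8]
```

```bash
python3 -m crank '[[0,0,-0.105,0,0,0,-0.2],[0,0,0,-23.5,-26,14,-0.2],[0,0,0,-23.5,-26,14,-0.2],[0,0,0,-23.5,-26,14,-0.2],[0,0,0,-23.5,-26,14,-0.2],[0,0,0,-23.5,-26,14,-0.2],[0,0,0,-20,-24,10,-0.2],[0,0,0,0,0,0,-0.2]]'
python3 - <<'E'
from h import *; from station import ctrl,eyes
go([.518,.268,.197],92.4,ctrl)
p=eyes.get_image('scene'); cv2.imwrite('pics/a.png',crop(p['image'],200,440,140,400,2.3))
E
```

```text
t: 2.53
tool_pos: [0.5224, 0.2667, 0.3255]
tool_rot: [-0.085, 3.131, 0.012]
contact_force: [-0.7, 0.0, -0.7]
opening: 0.051
t 2.53 pos [0.5224 0.2667 0.3255] yawy 93.12 zax [ 0.009  0.008 -1.   ] open 0.051 F [-0.7  0.  -0.7] q [ 0.34  0.02  1.78  0.    1.33 -1.28]
 shift mm (tool now) [  5.6   0.5 128.4]  turn z 0.012
 shift mm (after turn) [  4.4   1.5 128.5]
```

View pics/a.png

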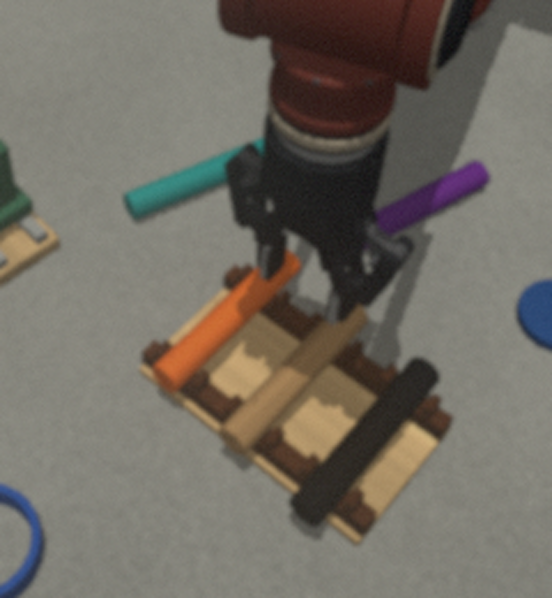

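The gripper is above the middle rod with the jaws across it, so I'll descend.

```bash
python3 -m crank '[[0.008,0.009,0.01,4,0.5,25,-0.2],[0,0,0,0,0,30,-0.2],[0,0,0,0,0,30,-0.2],[0,0,0,0,0,25,-0.2],[0,0,0,0,0,8,-0.2],[0,0,0,0,0,0,-0.2]]'
python3 - <<'E'
from h import *; from station import ctrl,eyes
go([.518,.268,.197],92.4,ctrl)
p=eyes.get_image('scene'); cv2.imwrite('pics/b.png',crop(p['image'],200,440,140,400,2.3))
E
```

```text
t: 3.08
tool_pos: [0.5182, 0.2728, 0.2108]
tool_rot: [-0.071, 3.131, 0.011]
contact_force: [-0.2, -0.2, 0.1]
opening: 0.051
t 3.08 pos [0.5182 0.2728 0.2108] yawy 92.61 zax [ 0.009  0.007 -1.   ] open 0.051 F [-0.2 -0.2  0.1] q [ 0.36  0.16  1.85  0.    1.13 -1.26]
 shift mm (tool now) [ 0.6 -4.9 13.7]  turn z 0.004
 shift mm (after turn) [ 0.4 -4.8 13.8]
```

View pics/b.png

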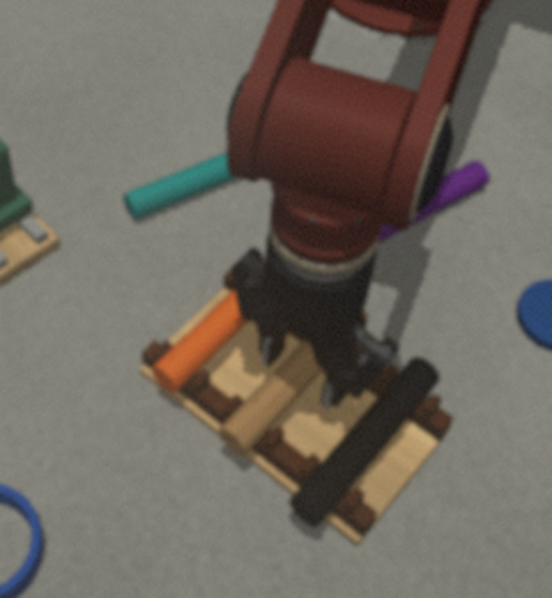

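```bash
python3 -m crank '[[0.007,0.009,0,0,-5,4,-0.2],[0,0,0,0,0,8,-0.2],[0,0,0,0,0,2,-0.2],[0,0,0,0,0,0,0.3],[0,0,0,0,0,0,0.6],[0,0,0,0,0,0,0.6],[0,0,0,0,0,0,0.6],[0,0,0,0,0,0,0.6]]' 40
python3 - <<'E'
from h import *; from station import ctrl,eyes
go([.518,.268,.197],92.4,ctrl)
p=eyes.get_image('scene'); cv2.imwrite('pics/c.png',crop(p['image'],200,440,140,400,2.3))
E
```

```text
t: 3.8
tool_pos: [0.5215, 0.2696, 0.2052]
tool_rot: [-0.073, 3.127, 0.006]
contact_force: [-0.1, 0.2, -0.7]
opening: 0.0266
t 3.8 pos [0.5215 0.2696 0.2052] yawy 92.69 zax [ 0.013  0.004 -1.   ] open 0.0266 F [-0.1  0.2 -0.7] q [ 0.35  0.17  1.85 -0.    1.12 -1.27]
 shift mm (tool now) [ 3.7 -1.5  8.1]  turn z 0.005
 shift mm (after turn) [ 3.6 -1.5  8.2]
```

View pics/c.png

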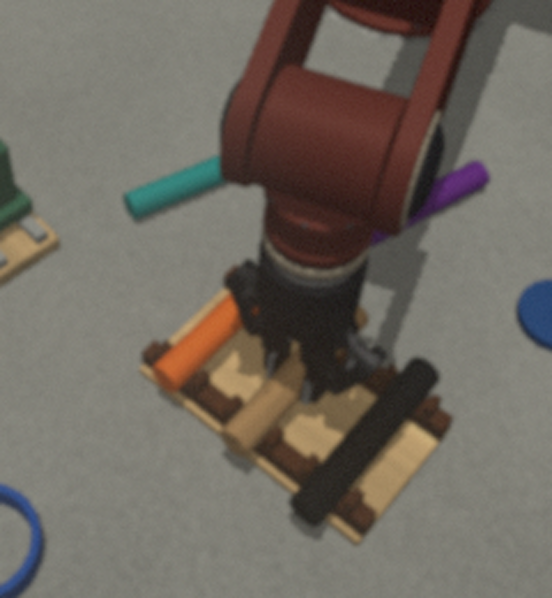

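Only about 10 of the 14 mm commanded was reached, so the grip is a little high. I'll open, go lower and grip again.

```bash
python3 -m crank '[[0,0,0,0,0,0,-0.2],[0.004,0.013,0,2,-1,0,-0.2],[0,0,0,2,-1,6,-0.2],[0,0,0,0,0,6,-0.2],[0,0,0,0,0,0,0.2],[0,0,0,0,0,0,0.8],[0,0,0,0,0,0,0.8],[0,0,0,0,0,0,0.8]]' 50
python3 - <<'E'
from h import *; from station import ctrl,eyes
go([.518,.268,.197],92.4,ctrl)
E
```

```text
t: 4.52
tool_pos: [0.5174, 0.2673, 0.1924]
tool_rot: [0.074, -3.14, 0.001]
contact_force: [-0.6, -0.4, 0.4]
opening: 0.0268
t 4.52 pos [0.5174 0.2673 0.1924] yawy 92.68 zax [-0.001 -0.001 -1.   ] open 0.0268 F [-0.6 -0.4  0.4] q [ 0.35  0.18  1.86 -0.    1.11 -1.27]
 shift mm (tool now) [-0.6  0.7 -4.6]  turn z 0.005
 shift mm (after turn) [-0.6  0.7 -4.6]
```

```bash
python3 -m crank '[[0,0,0,0,0,-15,0.8],[0,0,0,0,0,-35,0.8],[0,0,0,0,0,-40,0.8],[0,0,0,0,0,-40,0.8],[0,0,0,0,-10,-40,0.8],[0,0,0,0,-35,-20,0.8],[0,0,0,0,-38,0,0.8],[0,0,0,0,-38,0,0.8]]'
python3 - <<'E'
from h import *; from station import ctrl,eyes
go([.567,-.185,.39],-3.9,ctrl)
p=eyes.get_image('scene'); cv2.imwrite('pics/d.png',crop(p['image'],80,440,80,400,1.8))
E
```

```text
t: 5.18
tool_pos: [0.5217, 0.148, 0.3877]
tool_rot: [0.091, -3.133, 0.006]
contact_force: [1.0, -0.2, -1.1]
opening: 0.0268
t 5.18 pos [0.5217 0.148  0.3877] yawy 93.33 zax [-0.007 -0.004 -1.   ] open 0.0268 F [ 1.  -0.2 -1.1] q [ 0.14 -0.13  1.82 -0.    1.46 -1.49]
 shift mm (tool now) [ -25.8 -335.1   -1.4]  turn z 1.697
 shift mm (after turn) [-329.1   67.8   -2.3]
```

View pics/d.png

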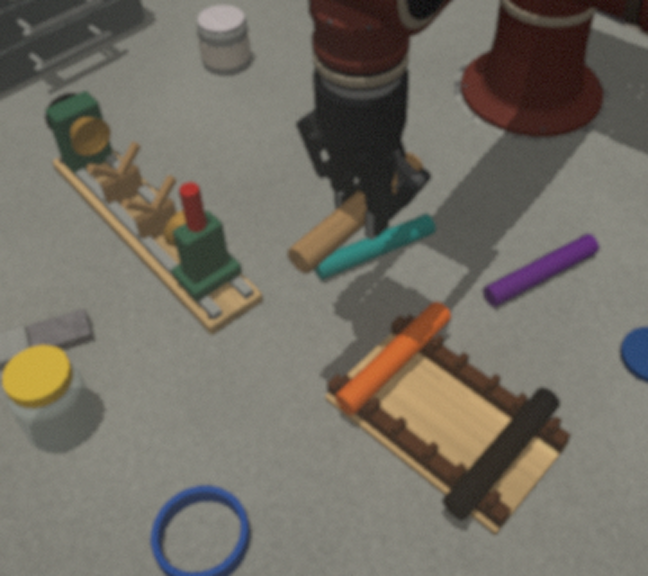

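The bare rod is held level. The rack still has the orange and black rods. I'll turn and carry it to the stand.

```bash
python3 -m crank '[[0,0,0.12,1,-25,0,0.8],[0,0,0.12,-2,-25,0,0.8],[0,0,0.12,-5,-24,0,0.8],[0,0,0.12,-8,-24,0,0.8],[0,0,0.12,-10,-23,0,0.8],[0,0,0.12,-13,-21,0,0.8],[0,0,0.12,-15,-20,0,0.8],[0,0,0.12,-18,-18,0,0.8]]'
python3 - <<'E'
from h import *; from station import ctrl,eyes
go([.567,-.185,.39],-3.9,ctrl)
E
```

```text
t: 5.9
tool_pos: [0.518, -0.0662, 0.3892]
tool_rot: [1.43, 2.797, -0.014]
contact_force: [0.4, -0.2, -1.5]
opening: 0.027
t 5.9 pos [ 0.518  -0.0662  0.3892] yawy 35.84 zax [-0.004 -0.008 -1.   ] open 0.027 F [ 0.4 -0.2 -1.5] q [-0.27 -0.19  1.87 -0.01  1.46 -0.89]
 shift mm (tool now) [-125.   -29.8   -0. ]  turn z 0.694
 shift mm (after turn) [-115.1   57.    -0.8]
```

```bash
python3 -m crank '[[0,0,0.12,-20,-10,0,0.8],[0,0,0.12,-20,0,0,0.8],[0,0,0.12,-20,5,0,0.8],[0,0,0.12,-20,8,0,0.8],[0,0,0.12,-15,13,0,0.8],[0,0,0.09,-12,15,0,0.8],[0,0,0,0,0,0,0.8]]'
python3 - <<'E'
from h import *; from station import ctrl,eyes
go([.567,-.185,.29],-3.9,ctrl)
E
```

```text
t: 6.48
tool_pos: [0.5857, -0.1754, 0.3865]
tool_rot: [2.33, 2.104, -0.017]
contact_force: [-0.7, 0.3, -1.1]
opening: 0.0266
t 6.48 pos [ 0.5857 -0.1754  0.3865] yawy -5.85 zax [-0.007 -0.009 -1.   ] open 0.0266 F [-0.7  0.3 -1.1] q [-0.41  0.03  1.66 -0.01  1.45 -0.31]
 shift mm (tool now) [-10.6 -17.1  96.7]  turn z -0.034
 shift mm (after turn) [-10.8 -18.   96.5]
```

```bash
python3 -m crank '[[-0.007,0.009,-0.034,-6,-10,15,0.8],[0,0,0,-4,-7,20,0.8],[0,0,0,0,0,25,0.8],[0,0,0,0,0,15,0.8],[0,0,0,0,0,0,0.8],[0,0,0,0,0,0,0.8]]'
python3 - <<'E'
from h import *; from station import ctrl,eyes,spotter
go([.567,-.185,.29],-3.9,ctrl)
p=eyes.get_image('scene'); cv2.imwrite('pics/e.png',crop(p['image'],60,260,80,270,3))
t=eyes.get_image('top'); cv2.imwrite('pics/f.png',crop(t['image'],310,520,110,230,3.8))
for pp in(p,t):
  print([(d['centre'],d['confidence']) for d in spotter.mark_of('blank_center',pp)],[(d['centre'],d['confidence']) for d in spotter.mark_of('rest_mid',pp)])
E
```

```text
t: 6.98
tool_pos: [0.5668, -0.1841, 0.3083]
tool_rot: [-2.288, -2.152, -0.002]
contact_force: [-0.3, 0.1, -0.6]
opening: 0.0264
t 6.98 pos [ 0.5668 -0.1841  0.3083] yawy -3.49 zax [ 0.001  0.001 -1.   ] open 0.0264 F [-0.3  0.1 -0.6] q [-0.44  0.06  1.77  0.    1.31 -0.38]
 shift mm (tool now) [-0.9  0.2 18.3]  turn z 0.007
 shift mm (after turn) [-0.9  0.3 18.3]
[([0.3996, 0.0539, 0.0165], 0.84), ([0.5676, -0.1868, 0.1574], 0.78), ([0.2902, 0.2274, 0.0115], 0.65)] [([0.5721, -0.1911, 0.0815], 0.95)]
[([0.2909, 0.2273, 0.0124], 0.88), ([0.4013, 0.0526, 0.0127], 0.8), ([0.5663, -0.1854, 0.1583], 0.78)] []
```

View pics/e.png

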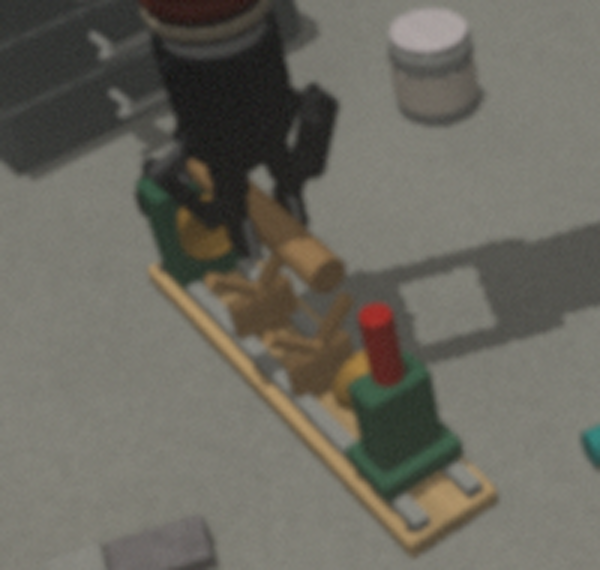

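View pics/f.png

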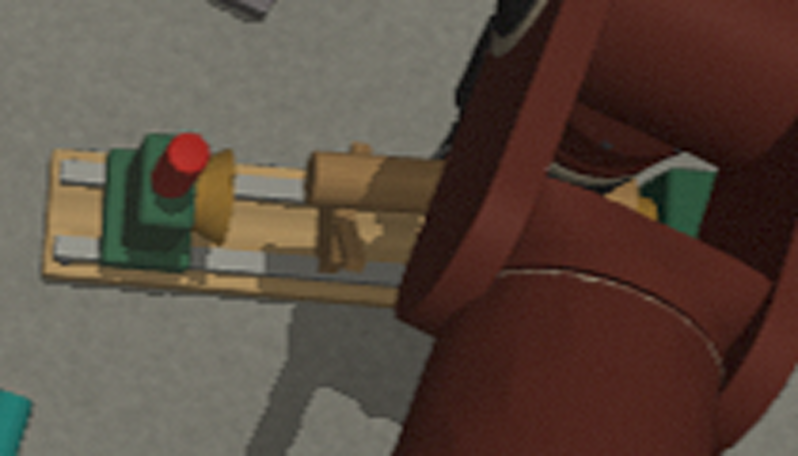

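The rod is over the stand and parallel to it, clear of both cups. I'll lower it.

```bash
python3 -m crank '[[0,0,0.007,0,1,15,0.8],[0,0,0,0,0,20,0.8],[0,0,0,0,0,14,0.8],[0,0,0,0,0,6,0.8],[0,0,0,0,0,0,0.8],[0,0,0,0,0,0,0.8]]'
python3 - <<'E'
from h import *; from station import ctrl,eyes,spotter
go([.568,-.185,.235],-3.9,ctrl)
p=eyes.get_image('scene'); cv2.imwrite('pics/g.png',crop(p['image'],60,260,80,270,3))
print([(d['centre'],d['confidence']) for d in spotter.mark_of('blank_center',p)])
E
```

```text
t: 7.78
tool_pos: [0.572, -0.1855, 0.2616]
tool_rot: [2.283, 2.134, 0.012]
contact_force: [-0.6, -0.6, -0.9]
opening: 0.0264
t 7.78 pos [ 0.572  -0.1855  0.2616] yawy -3.87 zax [ 0.017 -0.006 -1.   ] open 0.0264 F [-0.6 -0.6 -0.9] q [-0.44  0.12  1.79  0.    1.21 -0.37]
 shift mm (tool now) [ 0.4 -4.5 26.6]  turn z 0.0
 shift mm (after turn) [ 0.3 -4.  26.6]
[([0.2881, 0.2307, 0.0112], 0.94), ([0.4024, 0.0517, 0.0136], 0.61)]
```

View pics/g.png

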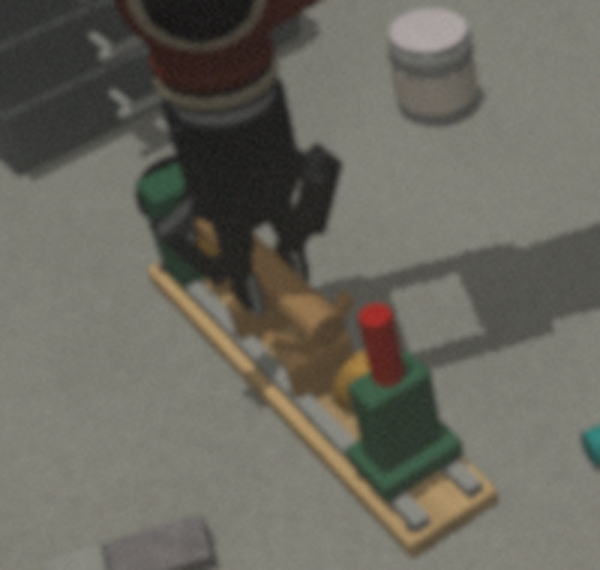

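```bash
python3 -m crank '[[0.016,0.006,0,0,-4,6,0.8],[0,0,0,0,0,7,0.8],[0,0,0,0,0,4,0.8],[0,0,0,0,0,0,0.8]]'
python3 - <<'E'
from h import *; from station import ctrl,eyes,spotter
go([.568,-.185,.235],-3.9,ctrl)
E
```

```text
t: 8.22
tool_pos: [0.5687, -0.1858, 0.2468]
tool_rot: [2.292, 2.142, 0.005]
contact_force: [-0.2, -0.3, -1.7]
opening: 0.0265
t 8.22 pos [ 0.5687 -0.1858  0.2468] yawy -3.87 zax [ 0.005 -0.001 -1.   ] open 0.0265 F [-0.2 -0.3 -1.7] q [-0.44  0.14  1.8   0.    1.2  -0.37]
 shift mm (tool now) [ 0.7 -0.9 11.7]  turn z 0.0
 shift mm (after turn) [ 0.7 -0.8 11.8]
```

```bash
python3 -m crank '[[0.005,0,0,0,-1,5,0.8],[0,0,0,0,0,5,0.8],[0,0,0,0,0,0,0.8]]'
python3 - <<'E'
from h import *; from station import ctrl,eyes,spotter
go([.568,-.185,.235],-3.9,ctrl)
p=eyes.get_image('scene'); cv2.imwrite('pics/i.png',crop(p['image'],60,260,80,270,3))
E
```

```text
t: 8.47
tool_pos: [0.5682, -0.186, 0.2366]
tool_rot: [2.294, 2.143, 0.001]
contact_force: [1.1, 1.0, 0.7]
opening: 0.0267
t 8.47 pos [ 0.5682 -0.186   0.2366] yawy -3.89 zax [ 0.002 -0.002 -1.   ] open 0.0267 F [1.1 1.  0.7] q [-0.44  0.15  1.81 -0.    1.18 -0.37]
 shift mm (tool now) [ 0.9 -0.3  1.6]  turn z 0.0
 shift mm (after turn) [ 0.9 -0.3  1.6]
```

View pics/i.png

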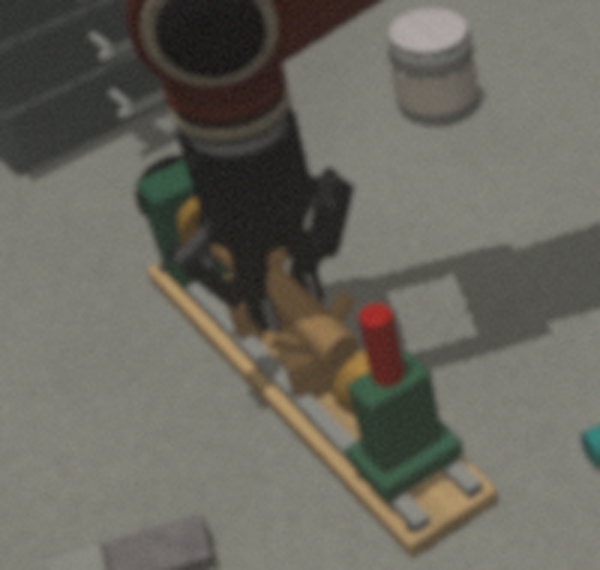

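```bash
python3 -m crank '[[0,0,0,0,0,4,0.8],[0,0,0,0,0,0,0.8]]'; python3 -m crank '[[0,0,0,0,0,0,0.1],[0,0,0,0,0,0,0],[0,0,0,0,0,0,-0.2],[0,0,0,0,0,0,-0.3],[0,0,0,0,0,0,-0.3]]'
```

```text
t: 8.68
tool_pos: [0.5693, -0.1862, 0.2358]
tool_rot: [2.293, 2.141, 0.002]
contact_force: [-0.4, -0.1, -0.6]
opening: 0.0264
t: 9.1
tool_pos: [0.5692, -0.1862, 0.2354]
tool_rot: [2.293, 2.142, 0.002]
contact_force: [0.7, -0.5, -0.4]
opening: 0.0556
```

```bash
python3 -m crank '[[0,0,0,0,0,-10,-0.3],[0,0,0,0,0,-20,-0.3],[0,0,0,0,0,-30,-0.3],[0,0,0,0,0,-40,-0.3],[0,0,0,0,0,-30,0.5],[0,0,0,30,0,-15,1],[0,0,0,40,0,0,1],[0,0,0,40,0,0,1]]' 60
python3 - <<'E'
from h import *; from station import ctrl,eyes,spotter
go([.583,-.005,.36],-3.9,ctrl)
p=eyes.get_image('scene'); cv2.imwrite('pics/j.png',crop(p['image'],60,260,80,270,3))
t=eyes.get_image('top'); cv2.imwrite('pics/k.png',crop(t['image'],310,520,110,230,3.8))
for pp in(p,t):
  for q in('blank_center','rest_mid','tail_handle'): print(q,[(d['centre'],d['confidence']) for d in spotter.mark_of(q,pp)])
E
```

```text
t: 9.77
tool_pos: [0.5753, -0.0791, 0.3898]
tool_rot: [2.306, 2.13, -0.0]
contact_force: [1.2, -1.1, 0.6]
opening: 0.0071
t 9.77 pos [ 0.5753 -0.0791  0.3898] yawy -4.56 zax [ 0.001 -0.002 -1.   ] open 0.0071 F [ 1.2 -1.1  0.6] q [-0.26 -0.04  1.73 -0.    1.45 -0.18]
 shift mm (tool now) [74.6  1.7 29.6]  turn z -0.012
 shift mm (after turn) [74.5  2.6 29.8]
blank_center [([0.3991, 0.0534, 0.0124], 0.88), ([0.2902, 0.2277, 0.01], 0.87), ([0.571, -0.1875, 0.0837], 0.85)]
rest_mid [([0.5706, -0.1897, 0.0825], 0.67)]
tail_handle [([0.5793, -0.048, 0.1466], 0.58)]
blank_center [([0.2925, 0.2253, 0.015], 0.64), ([0.3982, 0.0519, 0.0163], 0.55)]
rest_mid [([0.5681, -0.1904, 0.0817], 0.92)]
tail_handle [([0.5811, -0.0457, 0.1427], 0.59)]
```

View pics/j.png

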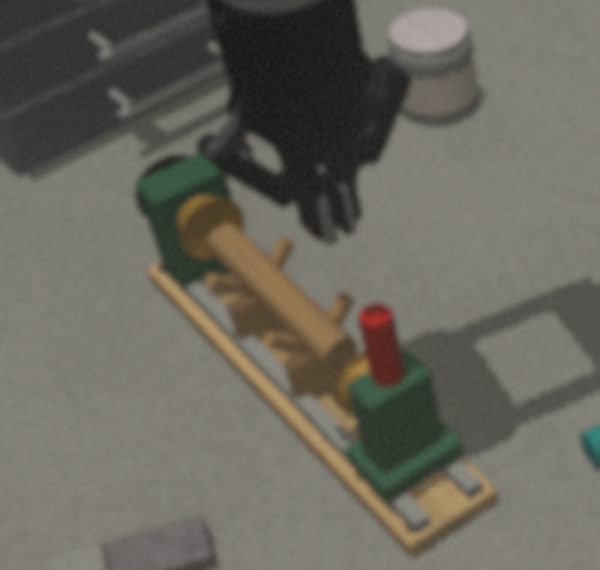

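View pics/k.png

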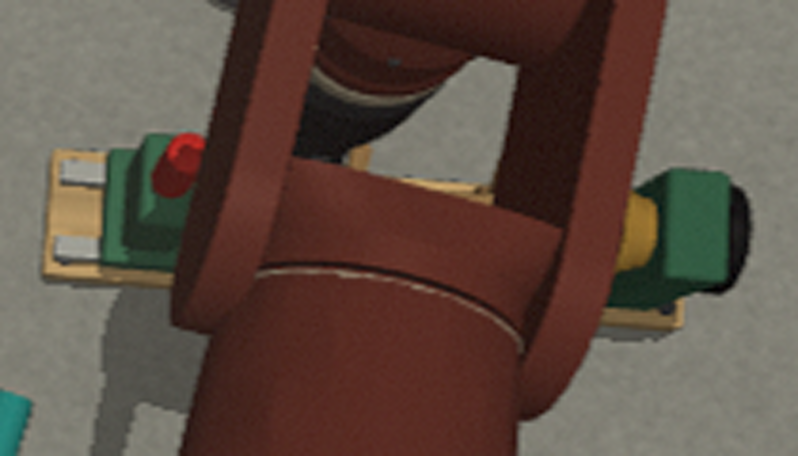

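The rod lies in both V rests, clear of both cups. Next I'll go behind the handle with the fingers shut.

```bash
python3 -m crank '[[0,0,-0.012,33,1,0,1],[0,0,0,30,1,0,1],[0,0,0,14,0,10,1],[0,0,0,0,0,25,1],[0,0,0,0,0,25,1],[0,0,0,0,0,12,1],[0,0,0,0,0,0,1]]' 60
python3 - <<'E'
from h import *; from station import ctrl,eyes,spotter
go([.582,.0,.303],-3.9,ctrl)
p=eyes.get_image('scene'); cv2.imwrite('pics/l.png',crop(p['image'],60,260,80,270,3))
E
```

```text
t: 10.75
tool_pos: [0.5837, -0.0093, 0.3116]
tool_rot: [-2.307, -2.13, 0.005]
contact_force: [-0.5, 0.4, 0.2]
opening: -0.0003
t 10.75 pos [ 0.5837 -0.0093  0.3116] yawy -4.57 zax [-0.003 -0.001 -1.   ] open -0.0003 F [-0.5  0.4  0.2] q [-0.14  0.03  1.79 -0.    1.32 -0.06]
 shift mm (tool now) [ 9.1 -2.4  8.6]  turn z -0.012
 shift mm (after turn) [ 9.1 -2.3  8.6]
```

View pics/l.png

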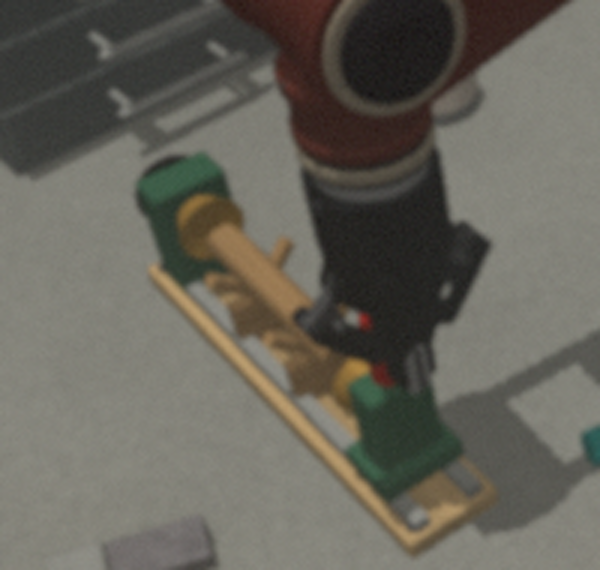

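```bash
python3 -m crank '[[0,0,-0.01,0,-1,6,1],[0,0,0,0,-1,4,1],[0,0,0,-6,0,0,1],[0,0,0,-6,0,0,1],[0,0,0,-6,0,0,1]]' 60
python3 - <<'E'
from h import *; from station import ctrl
go([.573,-.095,.303],-3.9,ctrl)
E
```

```text
t: 11.22
tool_pos: [0.5816, -0.0294, 0.3059]
tool_rot: [2.297, 2.14, 0.003]
contact_force: [-1.1, 4.2, -1.8]
opening: -0.0
t 11.22 pos [ 0.5816 -0.0294  0.3059] yawy -4.04 zax [ 0.003 -0.    -1.   ] open -0.0 F [-1.1  4.2 -1.8] q [-0.18  0.03  1.8   0.    1.3  -0.11]
 shift mm (tool now) [-66.   -4.    2.9]  turn z -0.002
 shift mm (after turn) [-66.   -4.1   2.9]
```

Contact is at about 4 N, so I'll keep pushing.

```bash
python3 -m crank '[[0,0,0,-7,0,1,1],[0,0,0,-7,0,1,1],[0,0,0,-7,0,0,1],[0,0,0,-7,0,0,1],[0,0,0,-7,0,0,1],[0,0,0,-5,0,0,1]]' 60
python3 - <<'E'
from h import *; from station import ctrl,eyes,spotter
go([.573,-.095,.303],-3.9,ctrl)
p=eyes.get_image('scene'); cv2.imwrite('pics/m.png',crop(p['image'],60,260,80,270,3))
E
```

```text
t: 11.72
tool_pos: [0.5785, -0.0731, 0.306]
tool_rot: [2.299, 2.141, 0.009]
contact_force: [-0.8, 4.5, 0.5]
opening: -0.0003
t 11.72 pos [ 0.5785 -0.0731  0.306 ] yawy -4.08 zax [ 0.005  0.003 -1.   ] open -0.0003 F [-0.8  4.5  0.5] q [-0.25  0.03  1.8   0.    1.3  -0.18]
 shift mm (tool now) [-22.3  -4.    2.9]  turn z -0.003
 shift mm (after turn) [-22.2  -4.    3. ]
```

View pics/m.png

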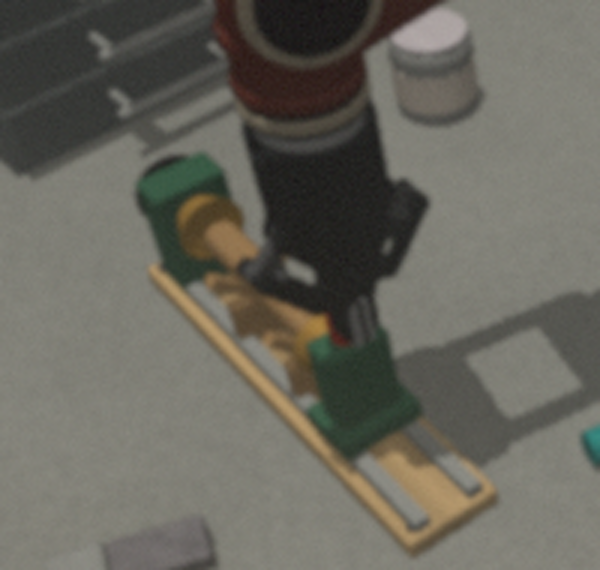

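```bash
python3 -m crank '[[0.003,-0.003,0,-5,-2,0,1],[0,0,0,-5,-1,0,1],[0,0,0,-5,0,0,1]]' 60;  python3 -m crank '[[0,0,0,-3,0,0,1],[0,0,0,-3,0,0,1]]'; python3 -c "
from h import *; from station import ctrl
go([.573,-.095,.303],-3.9,ctrl)"
```

```text
t: 12.02
tool_pos: [0.5753, -0.0892, 0.3063]
tool_rot: [2.297, 2.138, 0.009]
contact_force: [-1.0, 5.0, 0.0]
opening: 0.0003
t: 12.18
tool_pos: [0.5748, -0.0958, 0.3063]
tool_rot: [2.297, 2.138, 0.009]
contact_force: [1.3, 4.4, -0.1]
opening: -0.0001
t 12.18 pos [ 0.5748 -0.0958  0.3063] yawy -4.11 zax [ 0.007  0.002 -1.   ] open -0.0001 F [ 1.3  4.4 -0.1] q [-0.29  0.03  1.8   0.    1.3  -0.22]
 shift mm (tool now) [ 0.7 -1.9  3.3]  turn z -0.004
 shift mm (after turn) [ 0.7 -1.8  3.3]
```

Not yet at the stop, since the force is still about 4.5 N.

```bash
python3 -m crank '[[0,0,0,-3,0,0,1],[0,0,0,-3,0,0,1]]'; python3 -m crank '[[0,0,0,-3,0,0,1]]';python3 -m crank '[[0,0,0,-3,0,0,1]]'; python3 - <<'E'
from h import *; from station import ctrl,eyes,spotter
p=eyes.get_image('scene'); cv2.imwrite('pics/n.png',crop(p['image'],60,260,80,270,3))
E
```

```text
t: 12.35
tool_pos: [0.5746, -0.0995, 0.3064]
tool_rot: [-2.296, -2.136, -0.023]
contact_force: [2.3, 20.6, 3.7]
opening: 0.0004
t: 12.43
tool_pos: [0.5745, -0.1005, 0.3064]
tool_rot: [-2.292, -2.133, -0.032]
contact_force: [0.8, 16.2, 2.8]
opening: 0.0004
t: 12.52
tool_pos: [0.5745, -0.1015, 0.3065]
tool_rot: [-2.287, -2.131, -0.039]
contact_force: [0.3, 14.3, 3.4]
opening: -0.0001
```

View pics/n.png

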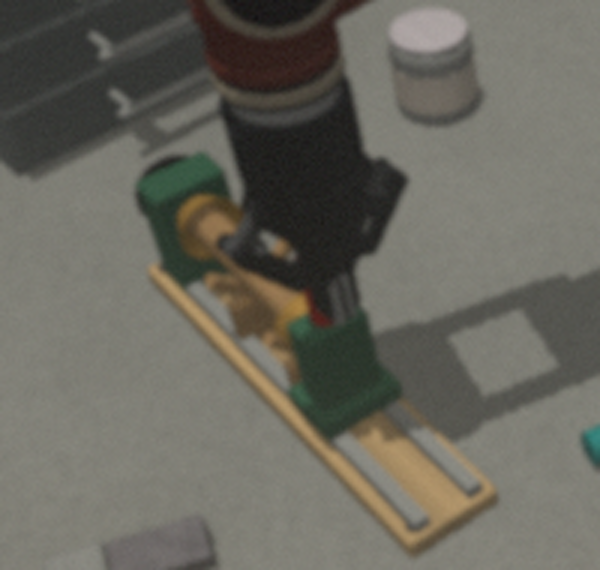

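```bash
python3 -m crank '[[0,0,0,-5,0,0,1]]'; python3 -m crank '[[0,0,0,-5,0,0,1]]'; python3 -c "
from h import *; from station import ctrl
go([.573,-.06,.303],-3.9,ctrl)"
```

```text
t: 12.65
tool_pos: [0.5744, -0.1033, 0.3065]
tool_rot: [-2.28, -2.126, -0.052]
contact_force: [2.1, 26.6, 4.6]
opening: 0.0002
t: 12.73
tool_pos: [0.5744, -0.1049, 0.3066]
tool_rot: [-2.272, -2.122, -0.065]
contact_force: [1.4, 21.9, 4.4]
opening: 0.0001
t 12.73 pos [ 0.5744 -0.1049  0.3066] yawy -3.9 zax [ 0.009  0.052 -0.999] open 0.0001 F [ 1.4 21.9  4.4] q [-0.32  0.04  1.8   0.05  1.32 -0.26]
 shift mm (tool now) [44.5 -4.4  5.9]  turn z -0.0
 shift mm (after turn) [44.7 -4.4  3.6]
```

At the stop: 27 N and the fingertips are no longer advancing. I'll back off, rise clear and check.

```bash
python3 -m crank '[[0,-0.03,0,8,0,0,1],[0,-0.02,0,12,0,0,1],[0,0,0,15,0,0,1],[0,0,0,15,0,-5,1],[0,0,0,15,0,-30,1],[0,0,0,20,0,-35,1],[0,0,0,30,0,-20,1],[0,0,0,35,0,0,1]]'; python3 -m crank '[[0,0,0,38,-10,0,1],[0,0,0,38,-15,0,1],[0,0,0,38,-15,0,1],[0,0,0,38,-15,0,1],[0,0,0,30,-15,0,1],[0,0,0,0,0,0,1]]'
python3 - <<'E'
from h import *; from station import ctrl,eyes,spotter
p=eyes.get_image('scene'); cv2.imwrite('pics/o.png',crop(p['image'],60,260,80,270,3))
t=eyes.get_image('top'); cv2.imwrite('pics/q.png',crop(t['image'],310,520,130,210,3.8))
th=np.radians(86); ex=np.array([np.cos(th),np.sin(th),0]); m=np.array([.569,-.188,.085])
for pp in(p,t):
  for q in('blank_center','rest_mid','tail_handle'): print(q,[(d['centre'],d['confidence'],((np.array(d['centre'])-m)@ex*1e3).round(1)) for d in spotter.mark_of(q,pp)])
E
```

```text
t: 13.4
tool_pos: [0.5841, 0.0419, 0.3974]
tool_rot: [2.297, 2.127, -0.02]
contact_force: [0.6, -0.6, 1.2]
opening: -0.0
t: 13.9
tool_pos: [0.5281, 0.2358, 0.399]
tool_rot: [2.284, 2.113, -0.014]
contact_force: [0.8, 0.2, -0.5]
opening: 0.0001
blank_center [([0.2891, 0.2248, 0.0106], 0.97, np.float64(392.3)), ([0.5663, -0.2173, 0.0855], 0.64, np.float64(-29.4)), ([0.4042, 0.0528, 0.0138], 0.64, np.float64(228.7))]
rest_mid [([0.5706, -0.1907, 0.0818], 0.75, np.float64(-2.6))]
tail_handle [([0.5735, -0.1201, 0.1455], 0.81, np.float64(68.0))]
blank_center [([0.569, -0.2172, 0.0875], 0.84, np.float64(-29.1)), ([0.4008, 0.0518, 0.0152], 0.57, np.float64(227.5))]
rest_mid [([0.5676, -0.1913, 0.0826], 0.69, np.float64(-3.4))]
tail_handle [([0.5749, -0.1215, 0.1448], 0.63, np.float64(66.7))]
```

View pics/o.png

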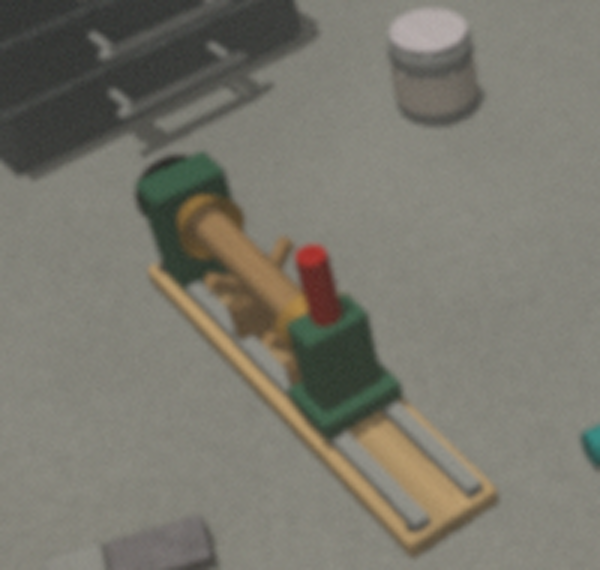

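View pics/q.png

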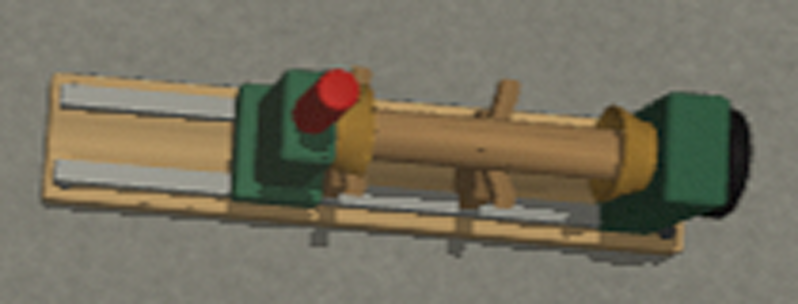

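Both ends of the rod are in the cups. The rod centre measures about -29 mm and the joint about 0.083 m (151 - 67.5 mm). The gripper is clear, so I'm handing in.

```bash
python3 -c "
from station import ctrl
o=ctrl.get_obs(); print(o['t'],o['contact_force'],abs(o['dq']).max()); print(ctrl.finish_job())"
```

```text
14.3 [ 0.19987496  0.25511238 -0.46229064] 0.004708488894674496
the job is handed in; nothing more can be done
None
```

I laid the bare rod in the two V rests and pushed the tailstock in by its red handle with shut fingers until it stopped. The push peaked at about 27 N. I then backed the arm away and handed in at t = 14.3 s; no verdict was reported.

**Last checks, from both cameras:**
- **Rod:** both ends are in the cups, and its centre is at x ≈ -29 mm along the stand (home is -30 mm). It is about 1 to 3 mm off in height and within a few mm sideways.
- **Tailstock:** the joint reads about 0.083 m from where the handle is, against 0.080 m when home. The networks' last reading of `rest_mid` was about 3 mm off the value I used. With theirs the rod would be at about -26 mm and the tailstock at about 0.080 m, still within limits.
- **Robot:** clear of everything, with about 0.5 N of residual force reading.

**What didn't go to plan:** the first grip on the rod came out about 8 mm too high, so I opened, lowered and gripped again before lifting. Against the stop the tool tilted about 3 degrees, and I straightened it as I backed off.

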